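Top up the cup stack on the indexing dial and unlock the dial

ROBOT

A 6-joint arm with a two-finger parallel gripper is mounted at the origin on a cart in front of the work surface, level with it; the furniture and walls round the work are solid. World frame = base frame: x ahead of the robot, y to its left, z up, the work surface at z = 0. Lengths are in mm, angles in rad, forces in N, time in s.
With the tool pointing down it reaches from about 350 to 875 mm from the base axis. Payload 4.2 kg.
Tool frame: the origin (TCP) lies between the finger pads; the fingertips stand 19 mm ahead of it and the grasp point (between the pads) is the TCP (env.tips_ahead is the distance from the TCP to the fingertips, in mm); z points along the fingers, x is the direction in which the jaws open and shut, and the axes are right-handed (so a half turn about z gives the same grasp; the last joint's range is limited). The gripper opens to 85 mm and grips with 20 to 120 N. Pads are 22 mm wide; open, the fingers measure 114 mm over their backs; the gripper's body (76 mm by 85 mm) begins 54 mm behind the grasp point. The pads swing forward as they close: fully open they stand 13 mm farther back than shut.
Start: joints at [-0.987, 0.385, 0.008, 0, -1.194, -0.259], TCP at [199.465, -592.295, 250.312] pointing down, gripper open.
Joint ranges: [-3.14, 3.14], [-1.21, 2.06], [-1.07, 1.41], [-3.16, 2.05], [-2.99, -0.16], [-3.1, 3.1]. Speed limits (rad/s): [2.79, 2.79, 3.14, 3.14, 3.14, 3.14].

INTERFACE

Orientations are given as [roll, pitch, yaw] about the fixed x, y, z axes, in that order (R = Rz(yaw) Ry(pitch) Rx(roll)).
In Python, from station import env gives the robot as it stands.
- The arm moves only by the tool step_arm, never from a script. Its argument "plan" is a list of rows, each a list of 7 numbers: the opening, from -1 (shut) to 1 (fully open), then the shift along the world's x, y, z in mm, then the turn, a rotation vector about the world's x, y, z in degrees. A call has exactly 10 rows; each row shifts and turns the pose as measured when the row begins; what a row does not reach is not made up. A row lasts 1/10 s, in which the tool goes at most 50 mm and 8.59 degrees, less where a joint would pass 70% of its speed; a pose out of reach is approached as far as the arm can. A call is refused whole if a number of a shift passes 50 or a number of a turn 8.59, either way. A call with a gripper value outside its range is refused whole. The fingers move at their own pace and stop on an object; the grip force is fixed at half the most. Time passes only in rows, so rows that do not move let the fingers close, or fill a call up. It gives the time, the measured TCP pose, the force and the opening at its end, in the units of the state.
- env.state(): the state, without advancing time (a new reading comes with each control period).
- env.grab_frame(name): name is "side" or "top"; returns (picture, depth): 400x640x3 uint8, red, green, blue; 400x640 float32, mm along the optical axis (not along the pixel's ray), 0 where there is no reading.
- env.camera_model(name): a dict with "camera_matrix" (3x3 intrinsics, pixels), "extrinsics" (4x4, takes a point from camera to world coordinates). Camera axes: x right, y down, z forward; pixel columns grow to the right and rows downward; lengths in mm; the calibration is good to about 2 mm. A picture is of the moment at which its call begins. camera_model takes no time and is no camera call.
- env.finish_job(): hands the job in, once; it reports no verdict.
The state is a dict: "time": time; "joint_positions": joint angles; "joint_velocities": joint speeds; "tau": joint torques, N m; "position": TCP position; "ee_rot": TCP orientation; "wrist_force": force on the tool from outside, world axes, zero at the start; "wrist_torque": the same for the moment, N m; "finger_gap": opening from 0.0 (shut) to 1.0 (fully open).
Only numpy, scipy, OpenCV 4.12 (cv2) and the standard library are available. Lean on these libraries where they do the work, as an engineer would, in place of code of your own. Each camera call takes 0.05 s, during which the arm holds its last target.

TASK

Get the indexing dial ready to be swung round: first lower the loose steel cup upright into the matching cup on the dial, keeping hold of it until it is well down inside rather than dropping it in, and let go once it is fully seated. Then grip the black knob of the spring-loaded index plunger, pull it straight up as far as it goes and finish still holding it there, the pin clear of its hole. Leave the stamp, tape roll and ink pad where they are and do not tip or shift the cup on the dial.

Things in the scene. Friction and masses are not known exactly. Their poses are not given: they have to be found in the camera images.
- loose_cup: the loose stepped steel cup (about 80 g), mouth up, on the table left or right of the dial. 70 mm high; upper body from 32 to 70 mm is a cylinder 62 mm across (56 inside); tapered foot below, 49 to 40 mm across. Origin: centre of the underside, z up. Nested, its shoulder rests on the lower rim, its origin 38 mm above the lower cup's, 38 mm of it showing; sideways play 3 mm
- base_cup: an identical steel cup, loose (80 g), standing upright on the dial in a low locating ring (5 mm high) that holds it to within about 3 mm. Origin: centre of its underside, 26 mm above the table; its rim is 96 mm above the table
- dial_unit: indexing unit fixed to the table: grey base plate 200 x 240 mm, 12 mm thick, with a still aluminium dial 184 mm across, top 26 mm above the table. Origin: on the dial's axis at table height. In its frame the base cup's seat is at x 0, y +52 mm and the plunger at x 0, y -80 mm, on a bracket 30 mm wide that comes from the -y edge (58 mm high with the plunger's barrel)
- seat (a point): centre of the base cup's seat, on the top face of the dial
- pin_knob (a point): middle of the plunger's black knob: an upright cylinder 26 mm in diameter and 22 mm high; this point is 11 mm below its top, 75 mm above the table with the pin seated. It rises with the pin, straight up. The barrel's flange (23 mm in diameter) ends 17 mm below this point
- index_pin (a joint): how far the plunger is pulled up, in m: 0 = pin seated 10 mm deep in the dial, 0.018 = fully up against its stop. A spring pulls it back: about 5 N at the start of the pull, 9 N at the stop
- rubber_stamp: rubber stamp with a wooden grip, 26 x 52 x 70 mm, standing on the table on the side of the dial where the loose cup is not; origin at the centre of its underside; leave alone
- tape_roll: roll of brown tape lying flat, 90 mm across, 48 mm high, farther back on the left; origin at the centre of its underside; leave alone
- ink_pad: flat ink pad, 72 x 107 x 17 mm, lying farther back on the right; origin at the centre of its underside; leave alone
There are look-alikes about, which are no part of the job. Leave any purple look-alike of the loose_cup alone. Leave any red look-alike of the base_cup alone.

How it is judged (in metres and radians):
On the way, in this order (a step that is already met when the one before it is completed fails the run):
1. the loose cup is lowered by hand into the cup on the dial: its foot at least 18 mm down inside, still held (z of loose_cup in the frame of base_cup below 0.052 m and horizontal distance between loose_cup and base_cup below 0.012 m and contact force between the fingers and loose_cup above 0.5 N), for 0.03 s.
2. the cup is fully seated in the stack and released, with the index pin still seated (z of loose_cup in the frame of base_cup between 0.034 and 0.041 m and horizontal distance between loose_cup and base_cup below 0.006 m and angle between loose_cup's own z axis and vertical below 0.08 rad and contact force between each of the arm, the fingers and loose_cup below 0.1 N and value of joint index_pin below 0.003 m), for 0.2 s.
At the end, for the whole second after the job is handed in: The fingers hold the plunger knob up, pin at least 15 mm out (of 18), nothing else holding it; the loose cup is home in the base cup (origins 34 to 41 mm apart in height, axes within 6 mm, tilt under 0.08 rad), at rest, untouched; the base cup is upright within 6 mm of its seat (value of joint index_pin above 0.015 m and contact force between the fingers and index_pin above 2 N and contact force between each of loose_cup, base_cup and index_pin below 0.1 N and z of loose_cup in the frame of base_cup between 0.034 and 0.041 m and horizontal distance between loose_cup and base_cup below 0.006 m and angle between each of loose_cup, base_cup's own z axis and vertical below 0.08 rad and distance between base_cup and seat below 0.006 m and contact force between each of the arm, the fingers and loose_cup below 0.1 N and linear speed of loose_cup below 0.02 m/s); the arm keeps its last pose, push and grip.
It fails at once if the stamp, the tape roll or the ink pad is moved more than 30 mm (distance of any of rubber_stamp, tape_roll, ink_pad from where it was at the start of the episode above 0.03 m).
It fails at once if the cup on the dial is tipped or lifted out of its seat (angle between base_cup's own z axis and vertical above 0.35 rad or distance between base_cup and seat above 0.025 m).
It also fails if it takes over 45 s, if anything falls off the work surface, if the arm or the gripper's body presses on something with over 40 N, if the wrist force passes 120 N, or if a joint passes its speed limit or range.

## Working session

There is one attempt and no reset: what is moved stays moved. The work goes in short steps, Python scripts to look and compute and a tool call to move; the robot and the scene stay as the last step left them, time stands still between calls to the robot, and variables do not carry over. Pictures are saved under pics/ and viewed, and the job is handed in when it is done.

Besides the shell and the picture viewer there is one more tool, called after "Request:" by a JSON object that holds its "op" and its "data". step_arm: Moves the arm, as the interface text tells. Its arguments: {"type":"object","properties":{"plan":{"type":"array"}},"required":["plan"]}

```bash
mkdir -p pics; cat > h.py <<'E'
from station import env
import numpy as np, cv2
def grab(n,tag):
    p,d=env.grab_frame(n); cv2.imwrite(f'pics/{tag}.png',p[:,:,::-1]); np.save(f'pics/{tag}.npy',d); return p,d
def world(n,d):
    m=env.camera_model(n);K=m['camera_matrix'];T=m['extrinsics'];K=np.array(K);T=np.array(T)
    v,u=np.mgrid[0:d.shape[0],0:d.shape[1]]
    P=np.stack([(u-K[0,2])/K[0,0]*d,(v-K[1,2])/K[1,1]*d,d],-1)
    W=P@T[:3,:3].T+T[:3,3]; W[d==0]=np.nan; return W
E
python3 - <<'E'
from h import *
for n in ['top','side']:
    grab(n,n+'1'); m=env.camera_model(n); print(np.round(m['extrinsics'],3).tolist(), np.round(m['camera_matrix'],1).tolist())
print(env.state())
E
```

```text
[[0.03, -0.998, 0.064, 498.119], [-1.0, -0.029, 0.007, 3.674], [-0.006, -0.064, -0.998, 1091.557], [0.0, 0.0, 0.0, 1.0]] [[428.5, 0.0, 317.2], [0.0, 428.5, 198.3], [0.0, 0.0, 1.0]]
[[1.0, 0.01, 0.011, 551.062], [-0.004, -0.486, 0.874, -886.369], [0.014, -0.874, -0.486, 592.551], [0.0, 0.0, 0.0, 1.0]] [[400.6, 0.0, 320.3], [0.0, 400.6, 200.5], [0.0, 0.0, 1.0]]
{'time': 0.1, 'joint_positions': array([-9.87426724e-01,  3.85511820e-01,  6.77122972e-03, -4.12195185e-04,
       -1.19402016e+00, -2.58571967e-01]), 'joint_velocities': array([-0.00014566, -0.00231568,  0.00308227,  0.002109  , -0.00091311,
       -0.00082695]), 'tau': array([-8.81803389e-04, -3.93318307e+01,  1.88930047e+01,  4.19801205e+00,
       -2.56967018e-03,  8.74378628e-06]), 'position': array([ 199.29136838, -591.86762846,  249.31833317]), 'ee_rot': array([-3.14146059e+00, -1.99708018e-03,  1.89544180e+00]), 'wrist_force': array([0.10879459, 0.53180618, 0.56023356]), 'wrist_torque': array([-0.01825169, -0.01602049,  0.00463937]), 'finger_gap': 0.998969445690156}
```

View pics/top1.png

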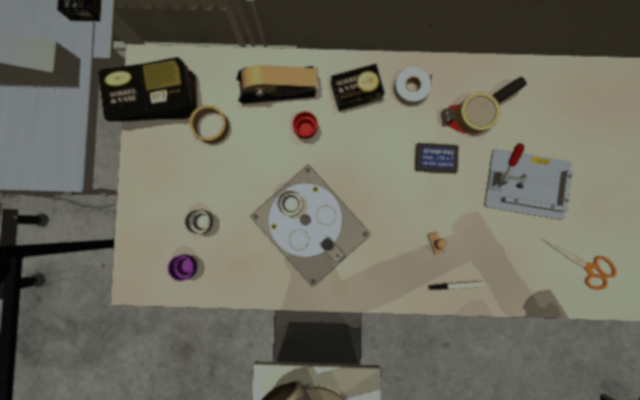

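View pics/side1.png

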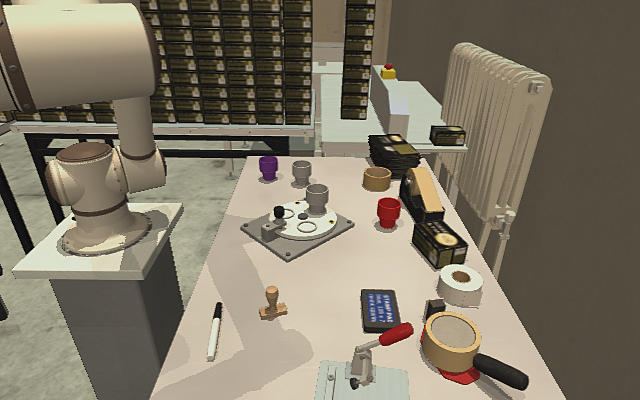

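Side view: in the top picture the candidates for loose_cup are steel (200,221) and purple (183,267). The steel one fits the description. For base_cup there is the steel cup on the dial (291,204) and the red one (305,125), and the one on the dial fits. The knob is at (328,243), the stamp at (437,242), the ink pad at (437,158) and the tape roll at (210,124). Next I'll enlarge and measure.

```bash
python3 - <<'E'
from h import *
a=cv2.imread('pics/top1.png')
cv2.imwrite('pics/crop1.png',cv2.resize(a[150:300,150:400],None,fx=3.2,fy=3.2,interpolation=cv2.INTER_CUBIC))
b=cv2.imread('pics/side1.png')
cv2.imwrite('pics/crop2.png',cv2.resize(b[140:270,225:425],None,fx=4,fy=4,interpolation=cv2.INTER_CUBIC))
d=np.load('pics/top1.npy'); W=world('top',d)
def circ(u,v,r,z0,z1,R):
    m=np.zeros(d.shape,bool); m[v-r:v+r,u-r:u+r]=1
    with np.errstate(invalid='ignore'): m&=(W[...,2]>z0)&(W[...,2]<z1)
    P=W[m]; print('n',len(P),'med',np.round(np.median(P,0),1),'mm',np.round(P.min(0),1),np.round(P.max(0),1))
    (c,rad)=cv2.minEnclosingCircle(P[:,:2].astype(np.float32)); print(np.round(c,1),rad)
for nm,a in dict(loose=(200,221,25,55,85),base=(291,204,25,85,110),knob=(328,243,14,78,100),stamp=(437,242,18,15,90),purple=(183,267,24,55,85),dial=(306,221,50,20,33)).items(): print(nm);circ(*a,0)
E
```

```text
loose
n 180 med [499.9 301.6  67.6] mm [469.7 266.1  55.1] [530.  327.9  73.3]
[499.5 297.2] 31.531879425048828
base
n 117 med [550.9  79.9  95. ] mm [520.7  45.9  85. ] [579.8 105.  100.7]
[550.   75.2] 30.7664852142334
knob
n 99 med [454.1 -15.1  85.4] mm [442.1 -29.   81. ] [467.7  -3.1  88.8]
[454.8 -15.4] 13.544930458068848
stamp
n 103 med [ 463.8 -286.4   62.3] mm [ 453.2 -300.1   16. ] [ 483.7 -276.8   68.4]
[ 468.1 -287.5] 15.663131713867188
purple
n 194 med [389.7 332.3  68. ] mm [358.4 299.8  55. ] [419.2 361.6  74.3]
[388.3 330.7] 31.399747848510742
dial
n 3676 med [506.6  34.8  26.2] mm [422.  -51.6  20.1] [634.6 160.7  33. ]
[526.4  51.5] 109.58145904541016
```

View pics/crop1.png

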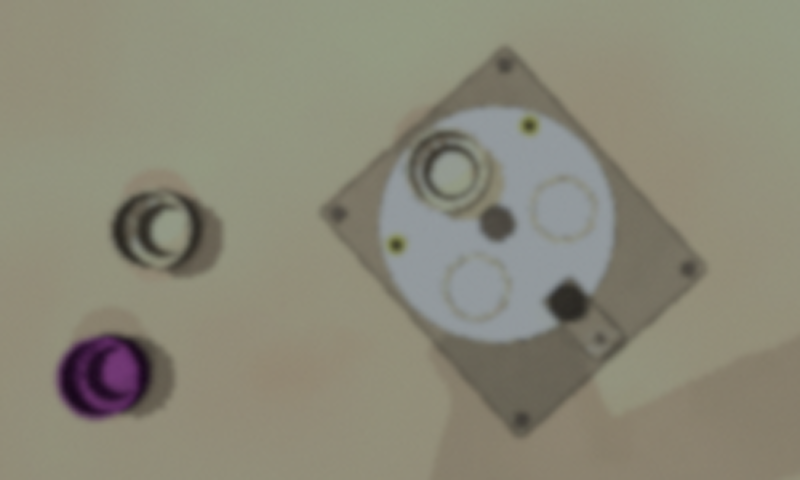

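View pics/crop2.png

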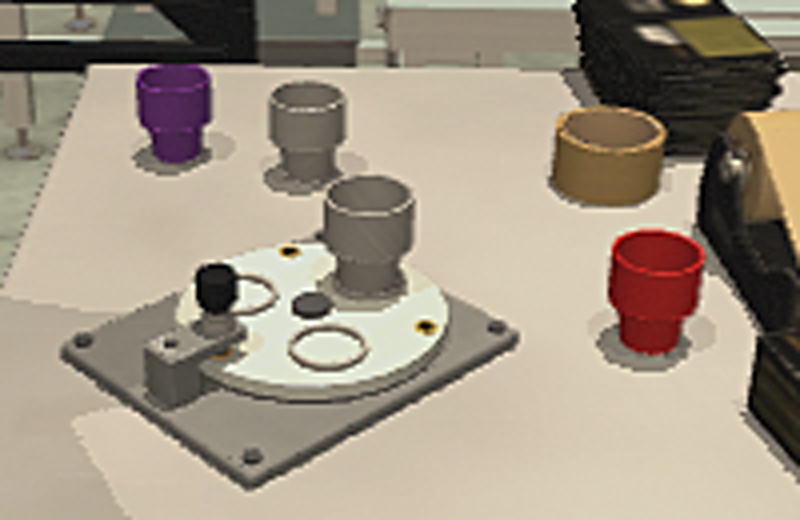

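Confirmed: grey loose cup at top (200,221), purple and red cups are look-alikes, base cup on the dial at (291,204). I'll refine the centres with both cameras.

```bash
cat > fit.py <<'E'
from h import *
from scipy.optimize import least_squares
def fit(n,tag,c0,r,z0,z1,R):
    d=np.load(f'pics/{tag}.npy'); W=world(n,d)
    with np.errstate(invalid='ignore'):
        m=(np.hypot(W[...,0]-c0[0],W[...,1]-c0[1])<r)&(W[...,2]>z0)&(W[...,2]<z1)
    P=W[m]
    f=lambda c:np.hypot(P[:,0]-c[0],P[:,1]-c[1])-R
    s=least_squares(f,c0,loss='soft_l1'); return len(P),np.round(s.x,1),np.round(np.std(f(s.x)),1),np.round(np.median(P[:,2]),1)
E
python3 - <<'E'
from fit import *
# top: rim ring (mean R ~29.5)
print('top loose',fit('top','top1',[500,297],38,64,80,29.5))
print('top base',fit('top','top1',[550,75],38,90,106,29.5))
# side: outer wall of body
print('side loose',fit('side','side1',[500,297],38,36,62,31))
print('side base',fit('side','side1',[550,75],38,62,88,31))
print('side knob',fit('side','side1',[455,-15],18,66,82,13))
for n in ['top','side']:
  d=np.load(f'pics/{n}1.npy');W=world(n,d)
  with np.errstate(invalid='ignore'):m=(np.hypot(W[...,0]-455,W[...,1]+15)<17)&(W[...,2]>82)&(W[...,2]<90)
  print(n,m.sum(),W[m].mean(0).round(1))
E
```

```text
top loose (119, array([499.9, 296.8]), np.float64(1.0), np.float64(69.0))
top base (102, array([550. ,  75.2]), np.float64(0.8), np.float64(95.3))
side loose (194, array([503., 298.]), np.float64(2.1), np.float64(51.4))
side base (295, array([553.,  75.]), np.float64(1.7), np.float64(76.8))
side knob (60, array([457.2, -15.1]), np.float64(1.0), np.float64(74.8))
top 94 [454.4 -15.3  85.7]
side 52 [458.1 -18.2  85.4]
```

Request:
{"op": "step_arm", "data": {"plan": [[1,23,44,0,0,0,0],[1,23,44,0,0,0,0],[1,23,44,0,0,0,0],[1,23,44,0,0,0,0],[1,23,44,0,0,0,0],[1,23,44,0,0,0,0],[1,23,44,0,0,0,0],[1,23,44,0,0,0,0],[1,23,44,0,0,0,0],[1,23,44,0,0,0,0]]}}

```text
time: 1.1
position: [425.0, -147.3, 243.6]
ee_rot: [-3.138, -0.009, 1.883]
wrist_force: [1.3, -1.3, -0.5]
finger_gap: 0.998
```

Request:
{"op": "step_arm", "data": {"plan": [[1,7.6,44.5,0,0,0,0],[1,7.6,44.5,0,0,0,0],[1,7.6,44.5,0,0,0,0],[1,7.6,44.5,0,0,0,0],[1,7.6,44.5,0,0,0,0],[1,7.6,44.5,0,0,0,0],[1,7.6,44.5,0,0,0,0],[1,7.6,44.5,0,0,0,0],[1,7.6,44.5,0,0,0,0],[1,7.6,44.5,0,0,0,0]]}}

```text
time: 2.1
position: [499.5, 317.1, 241.5]
ee_rot: [-3.134, -0.008, 1.886]
wrist_force: [0.3, -0.6, 0.7]
finger_gap: 1.001
```

Request:
{"op": "step_arm", "data": {"plan": [[1,0,0,-15,0,0,0],[1,0,0,-15,0,0,0],[1,0,0,-15,0,0,0],[1,0,0,-15,0,0,0],[1,0,0,-15,0,0,0],[1,0,0,-15,0,0,0],[1,0,0,-10,0,0,0],[1,0,0,-5,0,0,0],[1,0,0,0,0,0,0],[1,0,0,0,0,0,0]]}}

```text
time: 3.1
position: [498.1, 323.7, 127.3]
ee_rot: [-3.129, -0.006, 1.894]
wrist_force: [0.2, -0.8, -0.9]
finger_gap: 1.001
```

```bash
python3 - <<'E'
from h import *
print(env.state()); grab('top','top2');grab('side','side2')
b=cv2.imread('pics/side2.png')
cv2.imwrite('pics/crop3.png',cv2.resize(b[80:220,225:425],None,fx=4,fy=4,interpolation=cv2.INTER_CUBIC))
E
```

```text
{'time': 3.1, 'joint_positions': array([ 0.84298017,  0.45009105, -0.21836093, -0.01475787, -0.91072683,
       -2.08155167]), 'joint_velocities': array([-0.00020978,  0.00031981, -0.00067722,  0.0017558 ,  0.00015082,
       -0.00011126]), 'tau': array([-3.03974368e-03, -3.89751434e+01,  1.56104136e+01,  3.45992111e+00,
       -2.33583577e-02,  5.76326920e-05]), 'position': array([498.05316191, 323.6832555 , 127.29833286]), 'ee_rot': array([-3.1285724 , -0.00598004,  1.89388415]), 'wrist_force': array([ 0.1876064 , -0.83127619, -0.9336006 ]), 'wrist_torque': array([-0.0071856 , -0.03697639,  0.01700403]), 'finger_gap': 1.0010084450637464}
```

View pics/crop3.png

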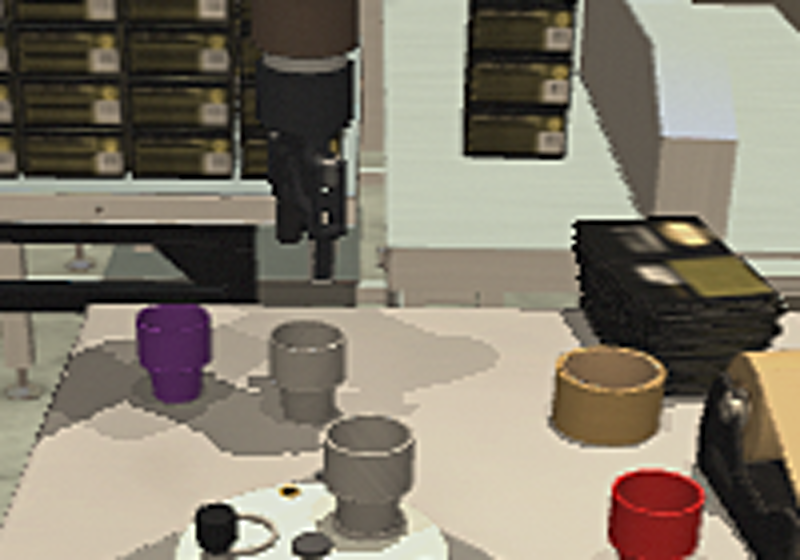

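The gripper stands above the loose cup, about 25 mm too far back, and the purple cup is clear on the left. I'll shift, level the tool and descend.

```bash
cat >> h.py <<'E'
from scipy.spatial.transform import Rotation as Ro
def status(tgt=None):
    s=env.state(); R=Ro.from_euler('xyz',s['ee_rot']).as_matrix(); z=R[:,2]
    w=np.degrees(np.cross(z,[0,0,-1]))
    print('t',round(s['time'],2),'p',s['position'].round(1),'gap',round(s['finger_gap'],3),'F',s['wrist_force'].round(1),'level rotvec deg',w.round(2),'jaw',R[:,0].round(3),'j6',s['joint_positions'][5].round(2))
    if tgt is not None: print('d',(np.array(tgt)-s['position']).round(1))
    return s
E
python3 -c "
from h import *
status([501.3,297.3,57])"
```

```text
t 3.2 p [498.1 323.8 127.6] gap 1.0 F [-0.3 -0.3 -0.1] level rotvec deg [-0.12 -0.79 -0.  ] jaw [-0.317  0.948  0.006] j6 -2.08
d [  3.2 -26.5 -70.6]
```

Request:
{"op": "step_arm", "data": {"plan": [[1,1.5,-10,0,0,-0.4,0],[1,1.5,-10,0,0,-0.4,0],[1,0.3,-4,0,0,0,0],[1,0,0,0,0,0,0],[1,0,0,0,0,0,0],[1,0,0,-8,0,0,0],[1,0,0,-8,0,0,0],[1,0,0,-6,0,0,0],[1,0,0,0,0,0,0],[1,0,0,0,0,0,0]]}}

```text
time: 4.2
position: [502.0, 297.7, 104.9]
ee_rot: [3.138, -0.003, 1.894]
wrist_force: [-0.6, -0.4, -0.1]
finger_gap: 1.004
```

```bash
python3 -c "
from h import *
status([501.3,297.3,57])"
```

```text
t 4.2 p [502.  297.7 104.9] gap 1.004 F [-0.6 -0.4 -0.1] level rotvec deg [-0.21  0.17  0.  ] jaw [-0.317  0.948  0.003] j6 -2.06
d [ -0.7  -0.4 -47.9]
```

Request:
{"op": "step_arm", "data": {"plan": [[1,0,0,-10,0,0,0],[1,0,0,-10,0,0,0],[1,0,0,-10,0,0,0],[1,0,0,-10,0,0,0],[1,0,0,-6,0,0,0],[1,0,0,0,0,0,0],[1,0,0,0,0,0,0],[1,0,0,0,0,0,0],[1,0,0,0,0,0,0],[1,0,0,0,0,0,0]]}}

```text
time: 5.2
position: [502.2, 298.0, 54.7]
ee_rot: [3.137, -0.003, 1.894]
wrist_force: [0.9, -0.6, 0.2]
finger_gap: 0.999
```

```bash
python3 - <<'E'
from h import *
status([501.3,297.3,57]); grab('top','top3');grab('side','side3')
b=cv2.imread('pics/side3.png');a=cv2.imread('pics/top3.png')
cv2.imwrite('pics/crop4.png',np.hstack([cv2.resize(b[80:220,230:330],None,fx=4,fy=4,interpolation=cv2.INTER_CUBIC),cv2.resize(a[150:290,150:250],None,fx=4,fy=4,interpolation=cv2.INTER_CUBIC)]))
E
```

```text
t 5.2 p [502.2 298.   54.7] gap 0.999 F [ 0.9 -0.6  0.2] level rotvec deg [-0.22  0.19  0.  ] jaw [-0.318  0.948  0.003] j6 -2.06
d [-0.9 -0.7  2.3]
```

View pics/crop4.png

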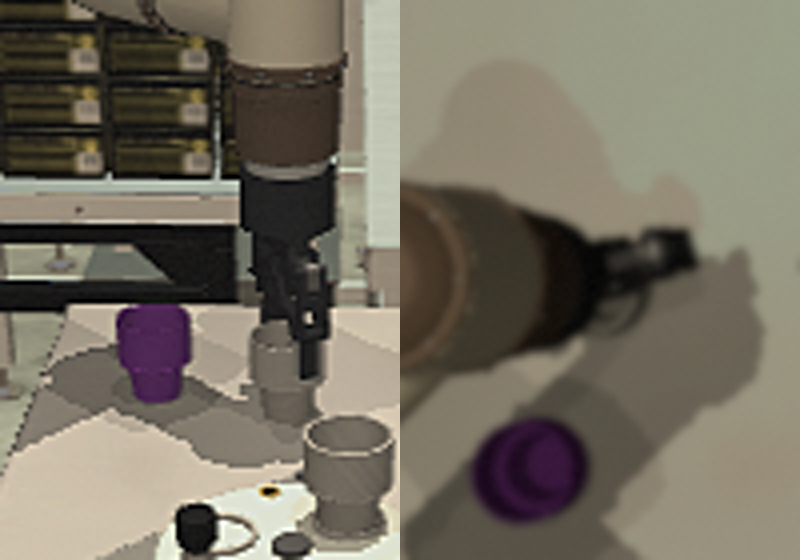

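The fingers straddle the loose cup and the purple one is clear. I'll close at z≈57.

Request:
{"op": "step_arm", "data": {"plan": [[1,0,0,2.5,0,0,0],[-1,0,0,0,0,0,0],[-1,0,0,0,0,0,0],[-1,0,0,0,0,0,0],[-1,0,0,0,0,0,0],[-1,0,0,0,0,0,0],[-1,0,0,0,0,0,0],[-1,0,0,0,0,0,0],[-1,0,0,0,0,0,0],[-1,0,0,0,0,0,0]]}}

```text
time: 6.3
position: [502.5, 298.4, 58.5]
ee_rot: [3.136, -0.003, 1.894]
wrist_force: [-0.1, -0.4, 0.3]
finger_gap: 0.71
```

```bash
python3 - <<'E'
from h import *
status([501.3,297.3,57])
E
```

```text
t 6.3 p [502.5 298.4  58.5] gap 0.71 F [-0.1 -0.4  0.3] level rotvec deg [-0.28  0.27  0.  ] jaw [-0.318  0.948  0.003] j6 -2.06
d [-1.2 -1.1 -1.5]
```

Gripped (gap 0.71 ≈ 61 mm). Now lift.

Request:
{"op": "step_arm", "data": {"plan": [[-1,0,0,6,0,0,0],[-1,0,0,12,0,0,0],[-1,0,0,20,0,0,0],[-1,0,0,20,0,0,0],[-1,0,0,20,0,0,0],[-1,0,0,20,0,0,0],[-1,0,0,15,0,0,0],[-1,0,0,8,0,0,0],[-1,0,0,0,0,0,0],[-1,0,0,0,0,0,0]]}}

```text
time: 7.3
position: [501.2, 297.0, 189.4]
ee_rot: [3.135, -0.004, 1.894]
wrist_force: [-0.1, 1.1, -0.4]
finger_gap: 0.705
```

```bash
python3 - <<'E'
from h import *
status([552,75.5,185])
E
```

```text
t 7.3 p [501.2 297.  189.4] gap 0.705 F [-0.1  1.1 -0.4] level rotvec deg [-0.35  0.3   0.  ] jaw [-0.317  0.948  0.004] j6 -2.06
d [  50.8 -221.5   -4.4]
```

Request:
{"op": "step_arm", "data": {"plan": [[-1,3,-12,0,0,0,0],[-1,6,-25,0,0,0,0],[-1,8,-33,0,0,0,0],[-1,8,-35,0,0,0,0],[-1,8,-35,0,0,0,0],[-1,8,-33,0,0,0,0],[-1,5,-22,0,0,0,0],[-1,3,-12,0,0,0,0],[-1,0,-5,0,0,0,0],[-1,0,0,0,0,0,0]]}}

```text
time: 8.3
position: [546.2, 70.1, 179.7]
ee_rot: [-3.129, -0.001, 1.893]
wrist_force: [0.5, 0.2, -0.6]
finger_gap: 0.707
```

```bash
python3 - <<'E'
from h import *
status([552,75.5,185])
E
```

```text
t 8.3 p [546.2  70.1 179.7] gap 0.707 F [ 0.5  0.2 -0.6] level rotvec deg [ 0.18 -0.72  0.  ] jaw [-0.317  0.949  0.001] j6 -1.67
d [5.8 5.4 5.3]
```

Request:
{"op": "step_arm", "data": {"plan": [[-1,2,2,2,0.2,-0.45,0],[-1,2,2,2,0.2,-0.45,0],[-1,1.5,1,1,0,0,0],[-1,0,0,0,0,0,0],[-1,0,0,0,0,0,0],[-1,0,0,0,0,0,0],[-1,0,0,0,0,0,0],[-1,0,0,0,0,0,0],[-1,0,0,0,0,0,0],[-1,0,0,0,0,0,0]]}}

```text
time: 9.3
position: [551.8, 79.4, 185.1]
ee_rot: [3.136, -0.003, 1.899]
wrist_force: [-0.1, 0.1, -1.7]
finger_gap: 0.706
```

```bash
python3 - <<'E'
from fit import *
s=status([552,75.5,185])
grab('top','top4');grab('side','side4')
p=s['position']
print('side loose',fit('side','side4',p[:2],38,p[2]-20,p[2]-6,31))
print('side base',fit('side','side4',[552,75],38,62,88,31))
b=cv2.imread('pics/side4.png');a=cv2.imread('pics/top4.png')
cv2.imwrite('pics/crop5.png',np.hstack([cv2.resize(b[100:250,260:360],None,fx=4,fy=4,interpolation=cv2.INTER_CUBIC),cv2.resize(a[130:280,240:340],None,fx=4,fy=4,interpolation=cv2.INTER_CUBIC)]))
E
```

```text
t 9.3 p [551.8  79.4 185.1] gap 0.706 F [-0.1  0.1 -1.7] level rotvec deg [-0.28  0.27  0.  ] jaw [-0.322  0.947  0.003] j6 -1.67
d [ 0.2 -3.9 -0.1]
side loose (103, array([553.4,  78.3]), np.float64(2.3), np.float64(173.0))
side base (299, array([553. ,  75.2]), np.float64(1.6), np.float64(76.9))
```

View pics/crop5.png

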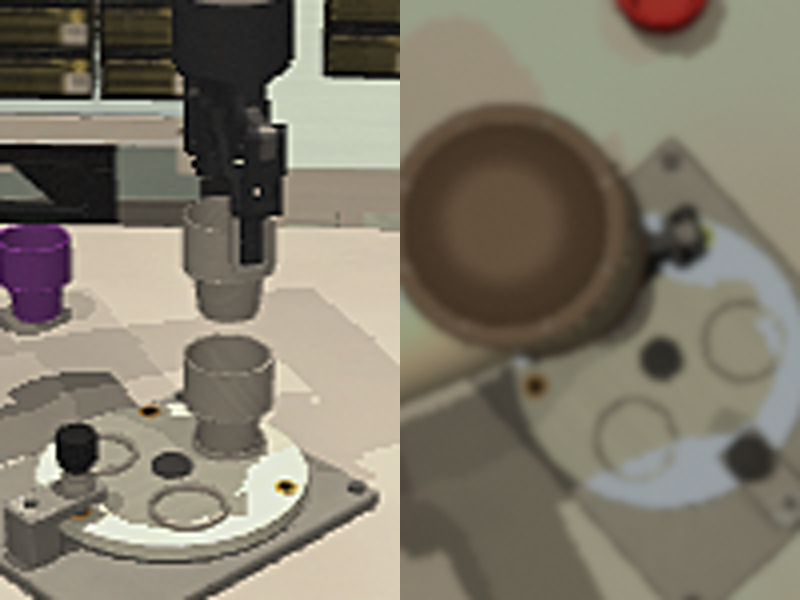

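The loose cup hangs upright above the base cup, about 3 mm too far in +y. I'll correct and lower to just above the rim.

Request:
{"op": "step_arm", "data": {"plan": [[-1,0,-2,-4,0,0,0],[-1,0,-1,-6,0,0,0],[-1,0,0,-6,0,0,0],[-1,0,0,-4,0,0,0],[-1,0,0,0,0,0,0],[-1,0,0,0,0,0,0],[-1,0,0,0,0,0,0],[-1,0,0,0,0,0,0],[-1,0,0,0,0,0,0],[-1,0,0,0,0,0,0]]}}

```text
time: 10.4
position: [551.7, 75.9, 163.1]
ee_rot: [3.136, -0.003, 1.898]
wrist_force: [-0.4, -0.3, -0.5]
finger_gap: 0.704
```

```bash
python3 - <<'E'
from fit import *
s=status([552,76,122.5])
grab('side','side5')
p=s['position']
print('side loose',fit('side','side5',p[:2],38,p[2]-20,p[2]-6,31))
print('side base',fit('side','side5',[552,75],38,62,88,31))
E
```

```text
t 10.4 p [551.7  75.9 163.1] gap 0.704 F [-0.4 -0.3 -0.5] level rotvec deg [-0.27  0.25  0.  ] jaw [-0.322  0.947  0.003] j6 -1.67
d [  0.3   0.1 -40.6]
side loose (99, array([553.3,  75.1]), np.float64(1.8), np.float64(150.7))
side base (270, array([552.7,  75.2]), np.float64(1.6), np.float64(75.9))
```

Request:
{"op": "step_arm", "data": {"plan": [[-1,0,0,-3,0,0,0],[-1,0,0,-4,0,0,0],[-1,0,0,-4,0,0,0],[-1,0,0,-4,0,0,0],[-1,0,0,-4,0,0,0],[-1,0,0,-4,0,0,0],[-1,0,0,-3,0,0,0],[-1,0,0,-1,0,0,0],[-1,0,0,0,0,0,0],[-1,0,0,0,0,0,0]]}}

```text
time: 11.45
position: [551.5, 75.8, 133.1]
ee_rot: [3.137, -0.003, 1.898]
wrist_force: [0.1, -0.3, -0.2]
finger_gap: 0.709
```

```bash
python3 - <<'E'
from fit import *
s=status([552,76,122.5])
grab('side','side6')
p=s['position']
print('side loose',fit('side','side6',p[:2],38,p[2]-20,p[2]-6,31))
print('side base',fit('side','side6',[552,75],38,62,88,31))
b=cv2.imread('pics/side6.png')
cv2.imwrite('pics/crop6.png',cv2.resize(b[120:250,260:380],None,fx=4,fy=4,interpolation=cv2.INTER_CUBIC))
E
```

```text
t 11.45 p [551.5  75.8 133.1] gap 0.709 F [ 0.1 -0.3 -0.2] level rotvec deg [-0.25  0.19  0.  ] jaw [-0.322  0.947  0.003] j6 -1.67
d [  0.5   0.2 -10.6]
side loose (102, array([552.7,  74.8]), np.float64(2.1), np.float64(120.4))
side base (200, array([552.8,  76.1]), np.float64(1.5), np.float64(75.6))
```

View pics/crop6.png

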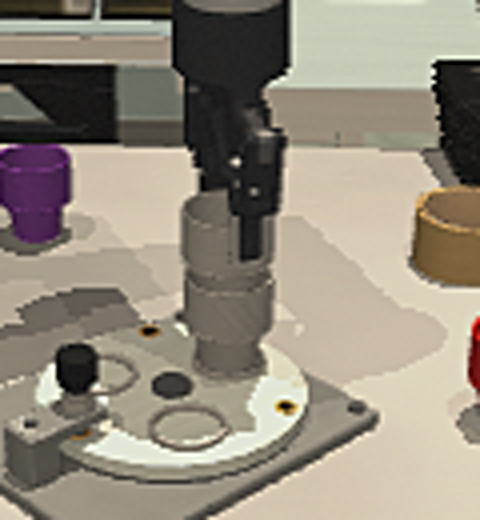

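The foot is well inside the base cup, aligned and with no force. About 10 mm remain, so I'll continue slowly.

Request:
{"op": "step_arm", "data": {"plan": [[-1,0,0,-2,0,0,0],[-1,0,0,-2,0,0,0],[-1,0,0,-2,0,0,0],[-1,0,0,-1.5,0,0,0],[-1,0,0,-1,0,0,0],[-1,0,0,-0.5,0,0,0],[-1,0,0,0,0,0,0],[-1,0,0,0,0,0,0],[-1,0,0,0,0,0,0],[-1,0,0,0,0,0,0]]}}

```text
time: 12.5
position: [551.8, 76.0, 123.9]
ee_rot: [3.136, -0.003, 1.899]
wrist_force: [0.3, -0.3, -0.9]
finger_gap: 0.705
```

```bash
python3 - <<'E'
from fit import *
s=status([552,76,122.5])
E
```

```text
t 12.5 p [551.8  76.  123.9] gap 0.705 F [ 0.3 -0.3 -0.9] level rotvec deg [-0.27  0.26  0.  ] jaw [-0.322  0.947  0.003] j6 -1.67
d [ 0.2  0.  -1.4]
```

Request:
{"op": "step_arm", "data": {"plan": [[-1,0,0,-0.7,0,0,0],[-1,0,0,-0.7,0,0,0],[-1,0,0,-0.7,0,0,0],[-1,0,0,0,0,0,0],[-1,0,0,0,0,0,0],[-1,0,0,0,0,0,0],[-1,0,0,0,0,0,0],[-1,0,0,0,0,0,0],[-1,0,0,0,0,0,0],[-1,0,0,0,0,0,0]]}}

```text
time: 13.5
position: [552.3, 75.9, 122.5]
ee_rot: [3.134, -0.002, 1.899]
wrist_force: [-0.4, 0.4, 0.7]
finger_gap: 0.706
```

```bash
python3 - <<'E'
from fit import *
s=status([552,76,122.5])
grab('side','side7')
p=s['position']
print('side loose',fit('side','side7',p[:2],38,p[2]-20,p[2]-6,31))
print('side base',fit('side','side7',[552,75],38,62,88,31))
b=cv2.imread('pics/side7.png')
cv2.imwrite('pics/crop7.png',cv2.resize(b[120:250,260:380],None,fx=4,fy=4,interpolation=cv2.INTER_CUBIC))
E
```

```text
t 13.5 p [552.3  75.9 122.5] gap 0.706 F [-0.4  0.4  0.7] level rotvec deg [-0.27  0.34  0.  ] jaw [-0.322  0.947  0.002] j6 -1.67
d [-0.3  0.1  0. ]
side loose (102, array([554.2,  74.6]), np.float64(2.1), np.float64(110.4))
side base (193, array([552.7,  76.1]), np.float64(1.4), np.float64(75.2))
```

View pics/crop7.png

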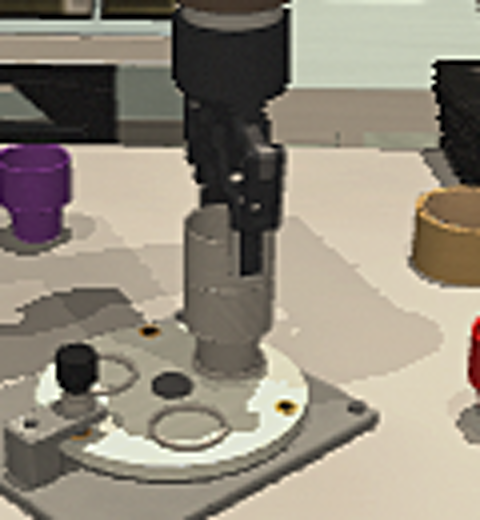

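The bodies meet at the shoulder and the z value is as expected, so it is seated. Release.

Request:
{"op": "step_arm", "data": {"plan": [[-1,0,0,-0.4,0,0,0],[-1,0,0,0,0,0,0],[1,0,0,0,0,0,0],[1,0,0,0,0,0,0],[1,0,0,0,0,0,0],[1,0,0,0,0,0,0],[1,0,0,0,0,0,0],[1,0,0,0,0,0,0],[1,0,0,0,0,0,0],[1,0,0,0,0,0,0]]}}

```text
time: 14.55
position: [552.4, 76.1, 121.9]
ee_rot: [3.134, -0.003, 1.899]
wrist_force: [-0.5, 0.2, -0.8]
finger_gap: 1.006
```

```bash
python3 - <<'E'
from fit import *
s=status([455.7,-15.2,79.5])
E
```

```text
t 14.55 p [552.4  76.1 121.9] gap 1.006 F [-0.5  0.2 -0.8] level rotvec deg [-0.29  0.36  0.  ] jaw [-0.322  0.947  0.003] j6 -1.67
d [-96.7 -91.3 -42.4]
```

Request:
{"op": "step_arm", "data": {"plan": [[1,0,0,5,0,0,0],[1,0,0,10,0,0,0],[1,0,0,15,0,0,0],[1,0,0,15,0,0,0],[1,0,0,12,0,0,0],[1,0,0,5,0,0,0],[1,-8,-8,0,0,0,0],[1,-15,-15,0,0,0,0],[1,-22,-22,0,0,0,0],[1,-22,-22,0,0,0,0]]}}

```text
time: 15.55
position: [483.7, 8.0, 189.1]
ee_rot: [3.132, -0.003, 1.902]
wrist_force: [-0.1, -0.6, -0.0]
finger_gap: 0.997
```

Request:
{"op": "step_arm", "data": {"plan": [[1,-12,-11,0,0,0,0],[1,-5,-5,0,0,0,0],[1,0,0,0,0,0,0],[1,0,0,0,0,0,0],[1,0,0,0,0,0,0],[1,0,0,0,0,0,0],[1,0,0,0,0,0,0],[1,0,0,0,0,0,0],[1,0,0,0,0,0,0],[1,0,0,0,0,0,0]]}}

```text
time: 16.55
position: [462.9, -10.2, 187.4]
ee_rot: [3.136, -0.003, 1.901]
wrist_force: [-0.5, -0.0, -1.1]
finger_gap: 0.999
```

```bash
python3 - <<'E'
from fit import *
s=status([455.7,-15.2,79.5])
grab('side','side8');grab('top','top8')
print('side loose',fit('side','side8',[552,75],38,100,128,31))
print('side base',fit('side','side8',[552,75],38,62,88,31))
print('top rim',fit('top','top8',[551,75],38,122,145,29.5))
print('side knob',fit('side','side8',[457,-15],18,66,82,13))
b=cv2.imread('pics/side8.png');a=cv2.imread('pics/top8.png')
cv2.imwrite('pics/crop8.png',np.hstack([cv2.resize(b[100:250,240:360],None,fx=3.3,fy=3.3,interpolation=cv2.INTER_CUBIC),cv2.resize(a[150:300,240:360],None,fx=3.3,fy=3.3,interpolation=cv2.INTER_CUBIC)]))
E
```

```text
t 16.55 p [462.9 -10.2 187.4] gap 0.999 F [-0.5 -0.  -1.1] level rotvec deg [-0.29  0.23  0.  ] jaw [-0.324  0.946  0.003] j6 -1.57
d [  -7.2   -5.  -107.9]
side loose (332, array([552.9,  75. ]), np.float64(1.5), np.float64(116.6))
side base (193, array([552.8,  76.1]), np.float64(1.4), np.float64(75.7))
top rim (135, array([549.9,  74.8]), np.float64(1.0), np.float64(134.0))
side knob (60, array([457.1, -14.9]), np.float64(1.3), np.float64(74.4))
```

View pics/crop8.png

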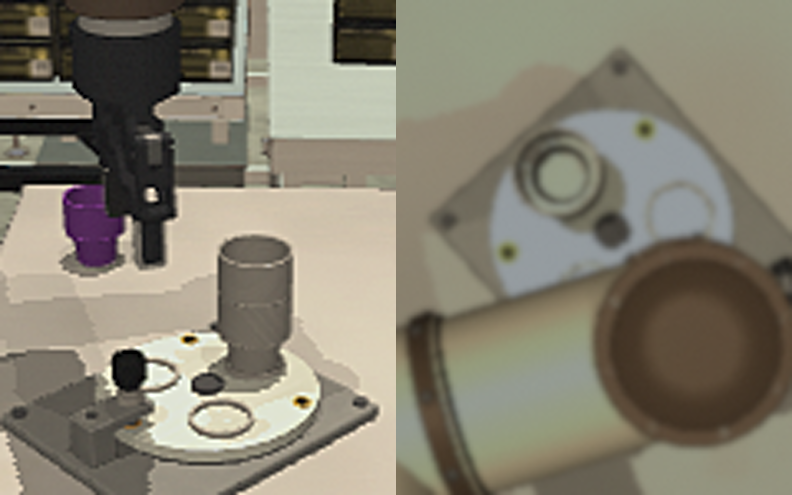

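The stack is home: rim at z=134, coaxial and upright, with the knob unmoved. Now I'll go over the knob and down.

Request:
{"op": "step_arm", "data": {"plan": [[1,-3,-2,-5,0,0,0],[1,-3,-2,-12,0,0,0],[1,-1,-1,-18,0,0,0],[1,0,0,-18,0,0,0],[1,0,0,-16,0,0,0],[1,0,0,-10,0,0,0],[1,0,0,-5,0,0,0],[1,0,0,0,0,0,0],[1,0,0,0,0,0,0],[1,0,0,0,0,0,0]]}}

```text
time: 17.65
position: [454.8, -16.2, 100.8]
ee_rot: [3.133, -0.003, 1.9]
wrist_force: [0.3, -0.7, 0.2]
finger_gap: 1.001
```

```bash
python3 - <<'E'
from fit import *
s=status([456,-15.2,80])
E
```

```text
t 17.65 p [454.8 -16.2 100.8] gap 1.001 F [ 0.3 -0.7  0.2] level rotvec deg [-0.34  0.42  0.  ] jaw [-0.323  0.946  0.003] j6 -1.56
d [  1.2   1.  -20.8]
```

Request:
{"op": "step_arm", "data": {"plan": [[1,0.6,0.5,-5,0,0,0],[1,0.4,0.3,-6,0,0,0],[1,0,0,-5,0,0,0],[1,0,0,-3,0,0,0],[1,0,0,0,0,0,0],[1,0,0,0,0,0,0],[1,0,0,0,0,0,0],[1,0,0,0,0,0,0],[1,0,0,0,0,0,0],[1,0,0,0,0,0,0]]}}

```text
time: 18.65
position: [457.0, -15.0, 81.5]
ee_rot: [3.129, -0.003, 1.901]
wrist_force: [0.2, 0.5, -0.2]
finger_gap: 1.001
```

```bash
python3 - <<'E'
from fit import *
s=status([456,-15.2,80])
grab('side','side9')
b=cv2.imread('pics/side9.png')
cv2.imwrite('pics/crop9.png',cv2.resize(b[130:250,220:360],None,fx=5,fy=5,interpolation=cv2.INTER_CUBIC))
E
```

```text
t 18.65 p [457.  -15.   81.5] gap 1.001 F [ 0.2  0.5 -0.2] level rotvec deg [-0.39  0.62  0.  ] jaw [-0.324  0.946  0.003] j6 -1.56
d [-1.  -0.2 -1.5]
```

View pics/crop9.png

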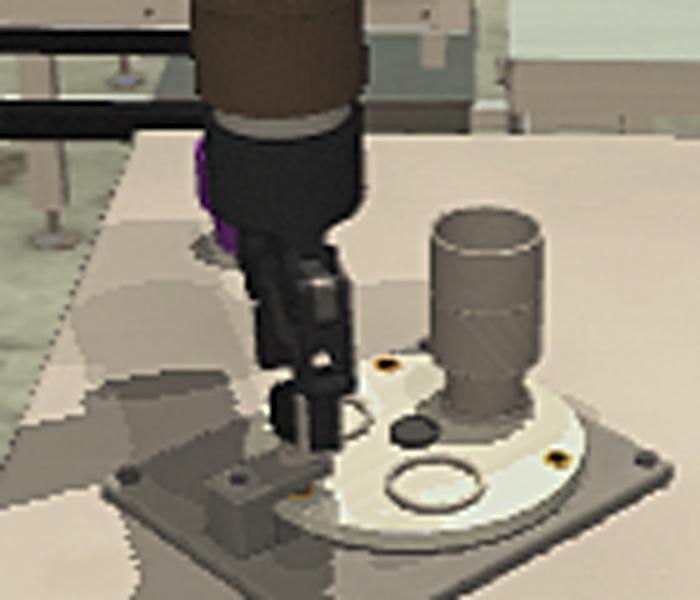

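The fingers straddle the knob, clear of the bracket and stack. Close.

Request:
{"op": "step_arm", "data": {"plan": [[-1,-0.5,0,-0.5,0.3,-0.5,0],[-1,0,0,0,0,0,0],[-1,0,0,0,0,0,0],[-1,0,0,0,0,0,0],[-1,0,0,0,0,0,0],[-1,0,0,0,0,0,0],[-1,0,0,0,0,0,0],[-1,0,0,0,0,0,0],[-1,0,0,0,0,0,0],[-1,0,0,0,0,0,0]]}}

```text
time: 19.7
position: [456.3, -14.9, 81.4]
ee_rot: [3.118, -0.005, 1.901]
wrist_force: [-0.6, -0.0, 1.7]
finger_gap: 0.283
```

```bash
python3 - <<'E'
from fit import *
s=status([456,-15.2,80])
E
```

```text
t 19.7 p [456.3 -14.9  81.4] gap 0.283 F [-0.6 -0.   1.7] level rotvec deg [-0.73  1.18  0.  ] jaw [-0.324  0.946  0.005] j6 -1.55
d [-0.3 -0.3 -1.4]
```

Request:
{"op": "step_arm", "data": {"plan": [[-1,0,0,2,-0.3,0.5,0],[-1,0,0,3,-0.3,0.5,0],[-1,0,0,3,0,0,0],[-1,0,0,3,0,0,0],[-1,0,0,3,0,0,0],[-1,0,0,2,0,0,0],[-1,0,0,0,0,0,0],[-1,0,0,0,0,0,0],[-1,0,0,0,0,0,0],[-1,0,0,0,0,0,0]]}}

```text
time: 20.7
position: [456.4, -14.8, 95.8]
ee_rot: [3.139, -0.002, 1.899]
wrist_force: [2.8, -0.4, -7.4]
finger_gap: 0.284
```

```bash
python3 - <<'E'
from fit import *
s=status([456,-15.2,99.4])
E
```

```text
t 20.7 p [456.4 -14.8  95.8] gap 0.284 F [ 2.8 -0.4 -7.4] level rotvec deg [-0.15  0.11  0.  ] jaw [-0.323  0.947  0.002] j6 -1.56
d [-0.4 -0.4  3.6]
```

Request:
{"op": "step_arm", "data": {"plan": [[-1,0,0,1,0,0,0],[-1,0,0,1,0,0,0],[-1,0,0,1,0,0,0],[-1,0,0,1,0,0,0],[-1,0,0,0,0,0,0],[-1,0,0,0,0,0,0],[-1,0,0,0,0,0,0],[-1,0,0,0,0,0,0],[-1,0,0,0,0,0,0],[-1,0,0,0,0,0,0]]}}

```text
time: 21.7
position: [456.4, -14.8, 99.5]
ee_rot: [3.139, -0.002, 1.899]
wrist_force: [3.6, -1.1, -10.5]
finger_gap: 0.282
```

```bash
python3 - <<'E'
from fit import *
s=status([456,-15.2,99.4])
E
```

```text
t 21.7 p [456.4 -14.8  99.5] gap 0.282 F [  3.6  -1.1 -10.5] level rotvec deg [-0.15  0.1   0.  ] jaw [-0.322  0.947  0.002] j6 -1.56
d [-0.4 -0.4 -0.1]
```

Request:
{"op": "step_arm", "data": {"plan": [[-1,0,0,0.6,0,0,0],[-1,0,0,0,0,0,0],[-1,0,0,0,0,0,0],[-1,0,0,0,0,0,0],[-1,0,0,0,0,0,0],[-1,0,0,0,0,0,0],[-1,0,0,0,0,0,0],[-1,0,0,0,0,0,0],[-1,0,0,0,0,0,0],[-1,0,0,0,0,0,0]]}}

```text
time: 22.7
position: [456.4, -14.8, 99.5]
ee_rot: [3.139, -0.002, 1.899]
wrist_force: [3.7, -1.2, -12.2]
finger_gap: 0.281
```

```bash
python3 - <<'E'
from fit import *
s=status([456,-15.2,99.4])
grab('side','side10');grab('top','top10')
print('side loose',fit('side','side10',[552,75],38,100,128,31))
print('side base',fit('side','side10',[552,75],38,62,88,31))
b=cv2.imread('pics/side10.png')
cv2.imwrite('pics/crop10.png',cv2.resize(b[130:250,220:360],None,fx=5,fy=5,interpolation=cv2.INTER_CUBIC))
E
```

```text
t 22.7 p [456.4 -14.8  99.5] gap 0.281 F [  3.7  -1.2 -12.2] level rotvec deg [-0.16  0.1   0.  ] jaw [-0.322  0.947  0.002] j6 -1.56
d [-0.4 -0.4 -0.1]
side loose (320, array([553. ,  74.9]), np.float64(1.7), np.float64(116.0))
side base (198, array([552.9,  76.3]), np.float64(1.5), np.float64(75.9))
```

View pics/crop10.png

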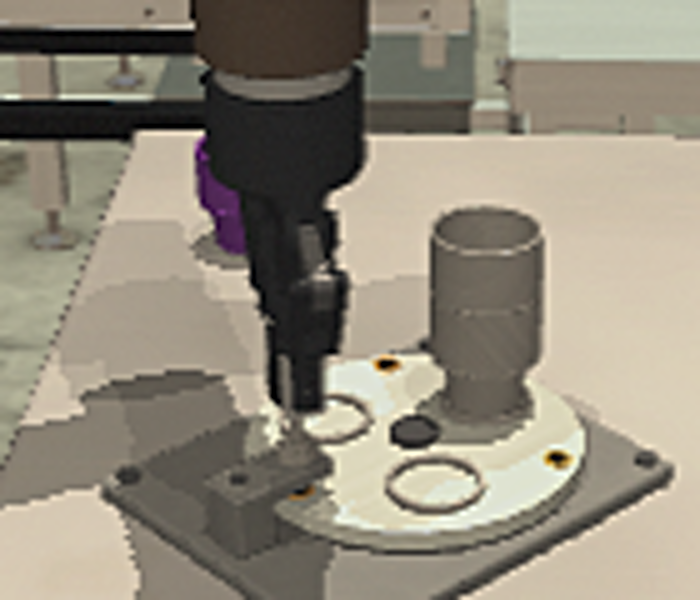

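The plunger is against its stop: TCP up 18 mm, force rising without travel, the rod showing under the knob. The stack is undisturbed, so I'm handing in.

```bash
python3 -c "
from h import *
print(env.finish_job()); status()"
```

```text
the job is handed in; nothing more can be done
None
the job is handed in; nothing more can be done
```

The loose steel cup is nested in the cup on the dial, and I handed in with the gripper still holding the plunger knob up against its stop. The interface reports no verdict, so this rests on my own checks.

- **Cup:** I kept hold of it until it was seated, then released it. Afterwards its rim measured 134 mm above the table, as expected, and both cups looked upright. The fits put their axes about 1.5 mm apart.
- **Plunger:** The gripper rose 18 mm with the knob. A further 0.6 mm pull gave no movement, while the pull rose from about 10.5 N to 12 N, so it is on its stop. The finger gap stayed at 0.28, so the knob did not slip.
- **Leave-alone items:** The gripper never went near the stamp, tape roll, ink pad or the purple and red look-alikes. I did not re-measure their positions at the end.
- **What disagreed:** The two cameras differ by about 3 mm in x. I used the mean for the knob and relative offsets for the cups. I also turned one small levelling correction the wrong way at the knob, a tilt of about 1.4°, and put it right during the pull.

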